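# Shut the roof and tare the goldsmith's balance

### The job

A dish of stones is ready on the pan of the goldsmith's balance: with the fingertips, slowly and gently push the orange wedge so that the clear sliding roof is fully shut, then press the blue key gently all the way down, let it come back up, and withdraw. Do not press the red or yellow key, do not touch the dish, and leave everything else on the bench where it is; nothing is to be picked up.

Things in the scene. Friction and masses are not known exactly. Their poses are not given: they have to be found in the camera images.
- balance: fixed grey bench balance, 200 (x) x 280 (y) mm; origin on the table under its centre, +x away from the robot within 20 degrees. Left half (+y): clear open-topped chamber 120 x 120 mm centred at x 20, y 70, walls 98 mm high, two rails out behind it to x 175, top 100 mm high. Right half: deck 40 mm high, three keys in any order at y -72, x -35, 20 and 75; blank display at x -78
- roof (a joint): opening of the chamber's sliding roof in m: 0 fully shut, up to 0.085 open; it grows as the roof slides along the balance's +x (away from the robot). Stiff: about 1.5 N of friction, stays where left, hard stop at 0.
- roof_tab (a point): mid top edge of the upright rear face (faces balance +x) of the orange wedge on the clear, black-edged roof (120 x 120 x 6 mm, top 106 mm above the table). Wedge 70 mm wide (y), 26 mm high, edge 132 mm above the table; its front slopes down to the robot, so push its rear face. The roof runs on 90 mm behind that face. Moves with the roof; axes as the balance
- key_blue_top (a point): centre of the top face of the blue round key on the balance's deck (the tare key, the one to press); key cap 26 mm across in a black collar 42 mm across and 12 mm high; the untouched cap stands 9 mm above its collar, 61 mm above the table. z axis up.
- key_blue (a joint): travel of the blue key in m: 0 up, 0.005 fully down (straight down); sprung, about 1.5 N to start and 5 N fully down, comes back up by itself
- key_red_top (a point): centre of the top face of the red round key on the balance's deck (not to be pressed); key cap 26 mm across in a black collar 42 mm across and 12 mm high; the untouched cap stands 9 mm above its collar, 61 mm above the table. z axis up.
- key_red (a joint): travel of the red key in m: 0 up, 0.005 fully down (straight down); sprung, about 1.5 N to start and 5 N fully down, comes back up by itself
- key_yellow_top (a point): centre of the top face of the yellow round key on the balance's deck (not to be pressed); key cap 26 mm across in a black collar 42 mm across and 12 mm high; the untouched cap stands 9 mm above its collar, 61 mm above the table. z axis up.
- key_yellow (a joint): travel of the yellow key in m: 0 up, 0.005 fully down (straight down); sprung, about 1.5 N to start and 5 N fully down, comes back up by itself
- pan (a point): centre of the top of the balance's round steel pan, 86 mm across, 55 mm above the table, inside the chamber
- dish: small loose brass dish with three stones fixed in it, 56 mm across, 16 mm high, standing on the pan; origin under its centre
- jar: loose amber jar, 52 mm across, 65 mm high, standing right of the balance; origin under its centre
- ring_cone: loose dark wooden cone for rings, 60 mm across its foot, 87 mm high, standing left of the balance; origin under its centre
- steel_block: loose polished steel block, 65 x 65 x 22 mm, on the table at the left; origin under its centre
- ring: brass ring, 23 mm across, 6 mm high, lying loose on the steel block; origin under its centre
- hammer: small hammer lying on the table at the right, 220 mm long along its x axis, wooden handle; origin under its middle
- burnisher: wood-handled burnisher lying on the table at the left, 200 mm long along its x axis; origin under its middle
There are look-alikes about, which are no part of the job. There is more than one size of the jar; the job needs the smallest.

How it is judged:
On the way, in this order (a step that is already met when the one before it is completed fails the run):
1. the roof has been pushed fully shut (within 5 mm) (value of joint roof below 0.005 m), for 0.1 s.
2. the blue key is pressed down (at least 4 of its 5 mm) with the roof shut (value of joint key_blue above 0.004 m and value of joint roof below 0.005 m), for 0.05 s.
3. the blue key has come back up (value of joint key_blue below 0.0015 m), for 0.1 s.
At the end, for the whole second after the job is handed in: The roof is shut to within 5 mm, all three keys are up (within 1.5 mm), the dish stands upright and at rest within 20 mm of the pan's centre, and the jar, cone, block, ring, hammer and burnisher are at rest within 15 mm of where they began (value of joint roof below 0.005 m and value of joint each of key_blue, key_red, key_yellow below 0.0015 m and horizontal distance between dish and pan below 0.02 m and angle between dish's own z axis and vertical below 0.1 rad and linear speed of each of dish, jar, ring_cone, steel_block, ring, hammer, burnisher below 0.02 m/s and distance of each of jar, ring_cone, steel_block, ring, hammer, burnisher from where it was at the start of the episode below 0.015 m); the robot touches nothing.
It fails at once if the blue key is pressed while the roof is still open (value of joint key_blue above 0.002 m and value of joint roof above 0.007 m).
It fails at once if the red or the yellow key is pressed (more than 1.5 mm) (value of joint any of key_red, key_yellow above 0.0015 m).
It fails at once if rough handling: more than 25 N on a key or the roof, or the roof slid faster than 0.25 m/s (contact force between anything else and key_blue above 25 N or contact force between anything else and key_red above 25 N or contact force between anything else and key_yellow above 25 N or contact force between anything else and roof above 25 N or velocity of joint roof below -0.25 m/s).
It fails at once if the dish is touched, shifted 10 mm or lifted (distance of dish from where it was at the start of the episode above 0.01 m or contact force between the fingers and dish above 0.5 N).
It fails at once if a bystander is shifted, lifted or carried (more than 15 mm) (distance of any of jar, ring_cone, steel_block, ring, hammer, burnisher from where it was at the start of the episode above 0.015 m).
It also fails if it takes over 45 s, if anything falls off the work surface, if the arm or the gripper's body presses on something with over 40 N, if the wrist force passes 120 N, or if a joint passes its speed limit or range.

### The arm

A 7-joint arm with a two-finger parallel gripper is mounted at the origin on the work surface. World frame = base frame: x ahead of the robot, y to its left, z up, the work surface at z = 0. Lengths are in m, angles in rad, forces in N, time in s.
With the tool pointing down it reaches from about 0.4 to 0.85 m from the base axis. Payload 10.4 kg.
Tool frame: the origin (TCP) lies midway between the tips of the shut fingers; the grasp point (between the pads) lies 19 mm behind it; y points along the fingers, x is the direction in which the jaws open and shut, and the axes are right-handed (so a half turn about y gives the same grasp; the last joint's range is limited). The gripper opens to 87 mm and grips with 3 to 60 N. Pads are 19 mm wide; open, the fingers measure 117 mm over their backs; the gripper's body (75 mm by 190 mm) begins 51 mm behind the grasp point.
Start: joints at [-1.299, 0.332, -0.065, 1.46, 0.022, 1.35, -0.088], TCP at [0.182, 0.598, 0.223] pointing down, gripper open.
Joint ranges: [-2.6, 2.6], [-0.5, 2.12], [-1.47, 1.34], [0.16, 2.42], [-1.27, 4.41], [0.06, 2.06], [-2.6, 2.6]. Speed limits (rad/s): [2.22, 2.22, 2.79, 2.79, 3.14, 3.14, 3.14].

### API

Orientations are given as a unit quaternion [x, y, z, w].
In Python, from bench import r gives the robot as it stands. The module is installed in compiled form; this text tells all that it offers.
- The arm moves only by the tool arm_command, never from a script. Its argument "deltas" is one flat list of numbers, 6 for each row, row after row: the shift along the tool's x, y, z in m, then the turn, a rotation vector about the tool's x, y, z in degrees. In form: [tx, ty, tz, ax, ay, az, tx, ty, tz, ax, ay, az, ...]. A call has 1 to 8 rows; each row is the pose to reach, as a shift and turn from the pose commanded when the call began, along the tool's axes at that moment; what a row does not reach only later rows make up. A row lasts 1/8 s, in which the tool goes at most 62.5 mm and 10.7 degrees, less where a joint would pass 70% of its speed; a pose out of reach is approached as far as the arm can. A call with a gripper value outside its range is refused whole. "hand" is the opening, from 0 (shut) to 1 (fully open), set as the call begins (left out, the last holds). The fingers move at their own pace and stop on an object; "grip_force" is the grip in N (left out, the last holds). Time passes only in rows, so rows that repeat a pose let the fingers close. It gives the time, the measured TCP pose, the force and the opening at its end, in the units of the state.
- r.read_state(): the state, without advancing time (a new reading comes with each control period).
- r.camera(name): name is "side" or "top"; returns a dict with "image" (420x560x3 uint8, red, green, blue), "intrinsics" (3x3 intrinsics, pixels), "world_from_camera" (4x4, takes a point from camera to world coordinates). Camera axes: x right, y down, z forward; pixel columns grow to the right and rows downward; lengths in m; the calibration is good to about 2 mm. A picture is of the moment at which its call begins. There is no depth.
- r.close_job(): hands the job in, once; it reports no verdict.
Trained networks look in a picture, given as the dict that the camera call returned (one of the last four; its "shot" number tells which), for a name from the list of things; names that differ only in an ending like _2 or _b are one class to them, and where a whole thing is asked for, a point or a joint stands for the part that bears it (a point fixed in the world has none). Each returns a list of dicts, best first, with "conf" (0 to 1); they miss things now and then, are a little off and sometimes report something else, mostly with a low value. They report only what shows in the picture. A call takes as long as a camera call. They do not tell look-alikes from the thing itself.
- r.boxes_of(picture, query): "centre" ([row, column] in pixels, amid what is visible of it).
- r.regions_of(picture, query): "region" (420x560 bool, what is visible of it) and "centre" ([row, column] in pixels, amid what is visible of it).
The state is a dict: "time": time; "joint_positions": joint angles; "joint_vel": joint speeds; "joint_torque": joint torques, N m; "ee_pos": TCP position; "eef_rot": TCP orientation; "ft_force": force on the tool from outside, world axes, zero at the start; "torque": the same for the moment, N m; "width": finger opening in m.
Only numpy, scipy, OpenCV 4.12 (cv2) and the standard library are available. Lean on these libraries where they do the work, as an engineer would, in place of code of your own. Each camera call takes 0.05 s, during which the arm holds its last target.

## Working session

There is one attempt and no reset: what is moved stays moved. The work goes in short steps, Python scripts to look and compute and a tool call to move; the robot and the scene stay as the last step left them, time stands still between calls to the robot, and variables do not carry over. Pictures are saved under pics/ and viewed, and the job is handed in when it is done.

Besides the shell and the picture viewer there is one more tool, called after "Request:" as a command line: name --argument value ..., lists and objects as JSON in quotes. arm_command: Moves the arm, as the interface text tells. Its arguments: {"type":"object","properties":{"deltas":{"type":"array","items":{"type":"number"}},"hand":{"type":"number"},"grip_force":{"type":"number"}},"required":["deltas"]}

```bash
mkdir -p pics; cat > h.py <<'E'
import numpy as np, cv2
from bench import r
def save(c,n,box=None,s=1):
    im=c["image"][:,:,::-1]
    if box: im=im[box[0]:box[1],box[2]:box[3]]
    im=cv2.resize(im,None,fx=s,fy=s,interpolation=cv2.INTER_CUBIC) if s!=1 else im
    cv2.imwrite(f"pics/{n}.png",im)
def atz(c,rc,z):
    K=np.array(c["intrinsics"]);T=np.array(c["world_from_camera"])
    d=T[:3,:3]@np.linalg.inv(K)@np.array([rc[1],rc[0],1.]);o=T[:3,3]
    return o+d*(z-o[2])/d[2]
def proj(c,p):
    K=np.array(c["intrinsics"]);T=np.array(c["world_from_camera"])
    q=K@(T[:3,:3].T@(np.array(p)-T[:3,3])); return q[1]/q[2],q[0]/q[2]
E
python3 - <<'E'
from h import *
np.set_printoptions(precision=4,suppress=True)
t=r.camera("top");s=r.camera("side");save(t,"t0");save(s,"s0")
print(t["world_from_camera"],s["world_from_camera"])
for q,z in [("roof_tab",.132),("key_blue_top",.061),("key_red_top",.061),("key_yellow_top",.061),("pan",.055),("dish",.06),("jar",.06),("balance",.05),("ring_cone",.04),("hammer",.01)]:
  for n,c in (("top",t),("side",s)):
    for b in r.boxes_of(c,q)[:3]: print(q,n,np.array(b["centre"]),round(b["conf"],2),atz(c,b["centre"],z))
st=r.read_state();print(st["time"],st["ee_pos"],st["eef_rot"],st["width"])
E
```

```text
[[ 0.1182 -0.9695  0.2148  0.2484]
 [-0.993  -0.1166  0.0204 -0.0094]
 [ 0.0053 -0.2157 -0.9764  1.2812]
 [ 0.      0.      0.      1.    ]] [[ 0.6816 -0.4712  0.5598 -0.3169]
 [-0.7315 -0.4223  0.5352 -0.7849]
 [-0.0158 -0.7743 -0.6326  1.0475]
 [ 0.      0.      0.      1.    ]]
roof_tab top [154.6 280.4] 0.67 [0.6434 0.0311 0.132 ]
roof_tab side [178.  300.7] 0.95 [0.6317 0.0172 0.132 ]
key_blue_top top [208.1 313.7] 0.52 [ 0.5295 -0.0723  0.061 ]
key_blue_top side [213.6 327.8] 0.4 [ 0.6236 -0.0983  0.061 ]
key_red_top top [245.8 460.1] 0.53 [ 0.4745 -0.4645  0.061 ]
key_red_top side [213.8 325.9] 0.53 [ 0.6191 -0.0947  0.061 ]
key_yellow_top top [192.1 318.6] 0.47 [ 0.5749 -0.0809  0.061 ]
pan side [212.3 294.2] 0.93 [ 0.5663 -0.0149  0.055 ]
dish side [176.6 298.2] 0.72 [0.7067 0.0914 0.06  ]
dish side [226.6 300.3] 0.58 [ 0.5254 -0.0745  0.06  ]
jar top [230.6 393.5] 0.94 [ 0.4943 -0.2882  0.06  ]
jar top [236.8 356. ] 0.7 [ 0.4659 -0.1911  0.06  ]
jar top [276.7 339.3] 0.59 [ 0.3567 -0.1569  0.06  ]
jar side [271.7 358.7] 0.88 [ 0.4938 -0.305   0.06  ]
jar side [276.6 281.2] 0.86 [ 0.3442 -0.1654  0.06  ]
jar side [267.1 322.6] 0.79 [ 0.4431 -0.2242  0.06  ]
balance top [190.4 285.6] 0.69 [0.5719 0.0079 0.05  ]
balance side [212.1 291.7] 0.77 [ 0.5664 -0.0047  0.05  ]
ring_cone top [157.4 230.3] 0.66 [0.6502 0.1715 0.04  ]
ring_cone side [319.4 409. ] 0.7 [ 0.4635 -0.4789  0.04  ]
ring_cone side [170.  268.1] 0.53 [0.6878 0.2108 0.04  ]
hammer top [247.8 458.5] 0.89 [ 0.4779 -0.4794  0.01  ]
hammer side [317.1 409.1] 0.94 [ 0.4931 -0.4661  0.01  ]
1.1 [0.1815 0.5981 0.2226] [-0.568  -0.4212  0.4212  0.568 ] 0.08732682144025662
```

```bash
python3 - <<'E'
import cv2
for n,b in (("t0",(120,300,200,400)),("s0",(140,300,220,380))):
    im=cv2.imread(f"pics/{n}.png")[b[0]:b[1],b[2]:b[3]]
    cv2.imwrite(f"pics/{n}z.png",cv2.resize(im,None,fx=3.6,fy=3.6,interpolation=cv2.INTER_CUBIC)[:600,:800])
E
```

```text
(no output)
```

View pics/t0.png

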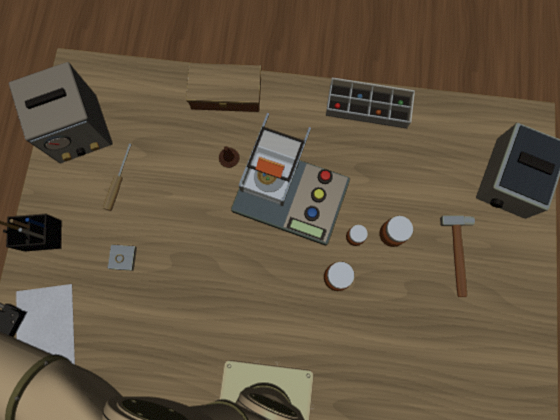

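View pics/s0.png

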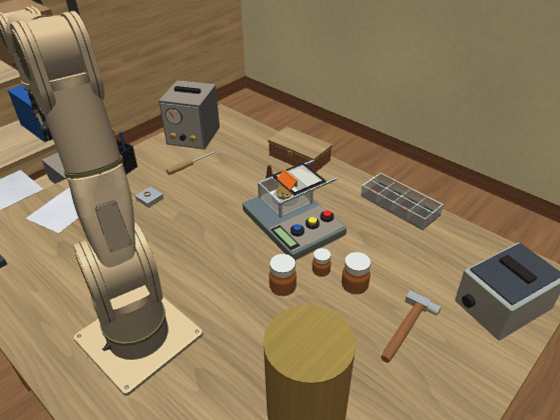

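```bash
ls pics
```

```text
s0.png
s0z.png
t0.png
t0z.png
```

View pics/t0z.png

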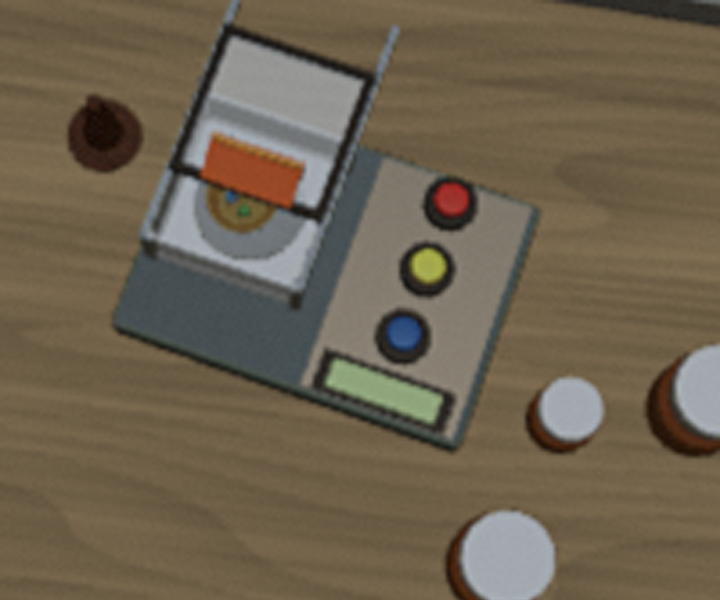

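View pics/s0z.png

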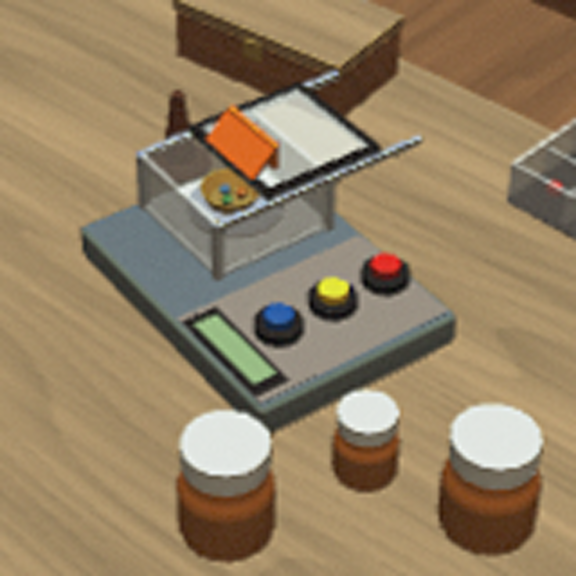

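```bash
cat > m.py <<'E'
from h import *
from scipy.optimize import least_squares
np.set_printoptions(precision=4,suppress=True)
t=r.camera("top");s=r.camera("side")
hs={"blue":(100,125),"yellow":(25,35),"red":(0,5)}
roi={"top":(160,225,295,340),"side":(195,245,285,345)}
obs=[]
def mask(im,lo,hi,sat=150,v=60):
    h=cv2.cvtColor(im,cv2.COLOR_RGB2HSV); return (h[...,0]>=lo)&(h[...,0]<=hi)&(h[...,1]>sat)&(h[...,2]>v)
for n,c in (("top",t),("side",s)):
    a=roi[n]
    for k,x in (("blue",-.035),("yellow",.02),("red",.075)):
        m=mask(c["image"],*hs[k]); w=np.zeros_like(m);w[a[0]:a[1],a[2]:a[3]]=1;m&=w
        if k=="red": m|=mask(c["image"],172,180)&w
        p=np.argwhere(m); obs.append((c,x,p.mean(0)));print(n,k,len(p),p.mean(0),atz(c,p.mean(0),.060))
def B(q,p):
    ca,sa=np.cos(q[2]),np.sin(q[2]);return [q[0]+ca*p[0]-sa*p[1],q[1]+sa*p[0]+ca*p[1],p[2]]
f=lambda q:np.concatenate([np.array(proj(c,B(q,(x,-.072,.059))))-o for c,x,o in obs])
R=least_squares(f,[.57,0,-.2]);q=R.x;print("balance",q,np.degrees(q[2]),R.fun.reshape(-1,2))
print("blue",B(q,(-.035,-.072,.061)))
for n,c in (("top",t),("side",s)):
    m=mask(c["image"],5,14,150,60); w=np.zeros_like(m);w[140:215,240:330]=1;m&=w
    p=np.argwhere(m);print(n,"wedge",len(p),p.mean(0),p.min(0),p.max(0))
    # overlay for several openings
    im=cv2.resize(c["image"][:,:,::-1],None,fx=6,fy=6,interpolation=cv2.INTER_CUBIC)
    for ro,col in ((.05,(255,0,0)),(.06,(0,255,0)),(.07,(0,0,255))):
        xt=-.01+ro  # rear face x at roof: roof spans -40..80 shut; runs 90 behind face -> face at -10
        for a_,b_ in (((xt,.035,.132),(xt,.105,.132)),):
            P=[tuple(int(v*6+3) for v in proj(c,B(q,u))[::-1]) for u in (a_,b_)]
            cv2.line(im,P[0],P[1],col,1)
    for x in (-.035,.02,.075):
        u=proj(c,B(q,(x,-.072,.061)));cv2.circle(im,(int(u[1]*6+3),int(u[0]*6+3)),3,(255,255,255),-1)
    y0,x0=(130,235) if n=="top" else (150,240)
    cv2.imwrite(f"pics/{n}_ov.png",im[y0*6:y0*6+600,x0*6:x0*6+700])
np.save("q.npy",q)
E
python3 m.py
```

```text
top blue 58 [211.8103 311.8448] [ 0.519  -0.0685  0.06  ]
top yellow 9 [195. 319.] [ 0.5673 -0.0828  0.06  ]
top red 76 [174.9342 324.9342] [ 0.625  -0.0931  0.06  ]
side blue 49 [227.3878 296.9388] [ 0.5163 -0.0695  0.06  ]
side yellow 40 [219.6  311.95] [ 0.5719 -0.0799  0.06  ]
side red 49 [213.5714 326.6327] [ 0.6223 -0.0949  0.06  ]
balance [ 0.5677 -0.0066 -0.2297] -13.159990481385162 [[ 0.7512 -0.0056]
 [-1.2263 -0.4683]
 [ 0.384   0.1717]
 [-0.0182 -0.0087]
 [ 0.6426  0.1179]
 [-0.2377  0.1101]]
blue [np.float64(0.5172171373727561), np.float64(-0.06874054713729517), 0.061]
top wedge 311 [167.8328 269.2862] [158 255] [177 320]
side wedge 505 [167.6198 293.8792] [144 268] [210 329]
```

View pics/top_ov.png

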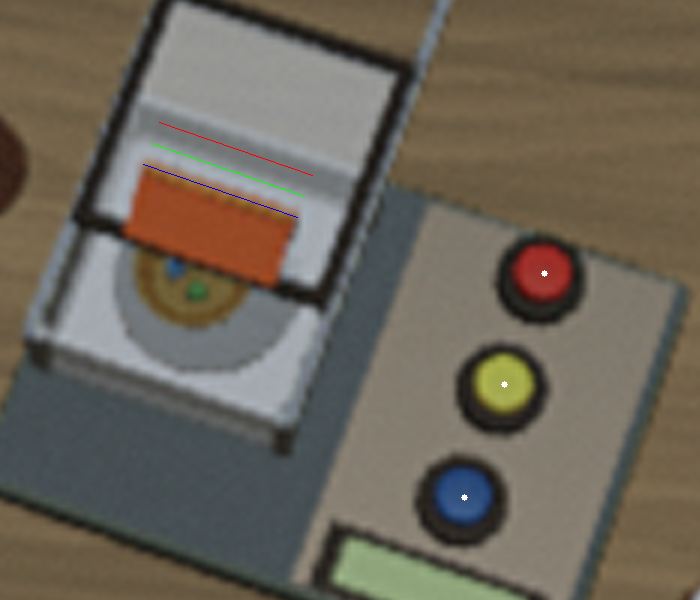

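View pics/side_ov.png

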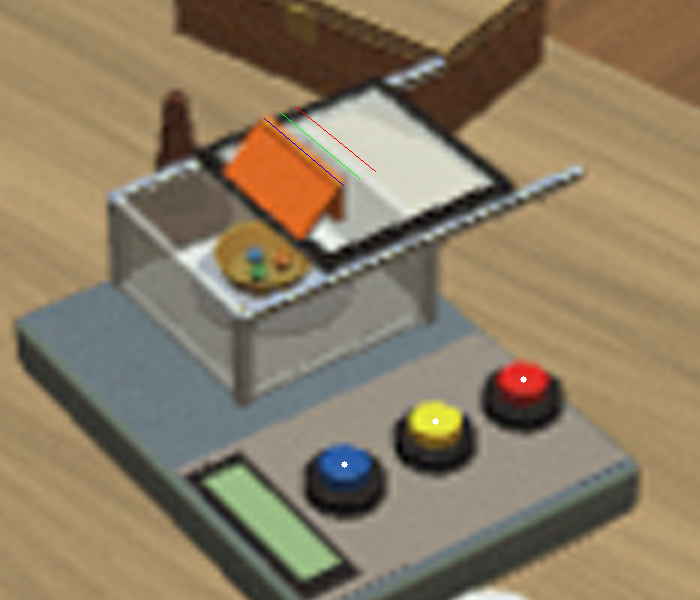

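```bash
cat > tgt.py <<'E'
from h import *
from scipy.spatial.transform import Rotation as Ro
np.set_printoptions(precision=4,suppress=True)
q=np.load("q.npy")
def B(p):
    ca,sa=np.cos(q[2]),np.sin(q[2]);return np.array([q[0]+ca*p[0]-sa*p[1],q[1]+sa*p[0]+ca*p[1],p[2]])
st=r.read_state();R0=Ro.from_quat(st["eef_rot"]);M=R0.as_matrix()
def inbal(p):
    ca,sa=np.cos(q[2]),np.sin(q[2]);d=np.array(p)-[q[0],q[1],0];return np.array([ca*d[0]+sa*d[1],-sa*d[0]+ca*d[1],d[2]])
def go(p,jaw=None):
    p=B(p);d=M.T@(p-st["ee_pos"]);out=d
    if jaw is None: print("d",d);return
    for sg in (1,-1):
        x=sg*np.array([np.cos(q[2]+jaw),np.sin(q[2]+jaw),0]);y=np.array([0,0,-1.]);z=np.cross(x,y)
        rv=(R0.inv()*Ro.from_matrix(np.c_[x,y,z])).as_rotvec(degrees=True);print("to",p,"d",d,"rot",rv)
print("t",st["time"],"tcp",st["ee_pos"],"bal",inbal(st["ee_pos"]),"F",st["ft_force"],"w",st["width"]);
E
python3 - <<'E'
from tgt import *
print(M); print(st["joint_positions"])
go((.085,.07,.17),np.pi/2); go((.085,.07,.17),0)
E
```

```text
t 1.2 tcp [0.1816 0.5981 0.2226] bal [-0.5136  0.5009  0.2226] F [-0.4195 -0.0423  0.0114] w 0.08718099659831903
[[ 0.2906  0.     -0.9568]
 [ 0.9568  0.0001  0.2906]
 [ 0.0001 -1.     -0.    ]]
[-1.2986  0.3322 -0.0647  1.4601  0.0216  1.3499 -0.0885]
to [0.6664 0.0422 0.17  ] d [-0.391   0.0525 -0.6254] rot [ 0.0003 -3.7338  0.0041]
to [0.6664 0.0422 0.17  ] d [-0.391   0.0525 -0.6254] rot [ -0.0063 176.2662   0.0005]
to [0.6664 0.0422 0.17  ] d [-0.391   0.0525 -0.6254] rot [-0.003  86.2662  0.0035]
to [0.6664 0.0422 0.17  ] d [-0.391   0.0525 -0.6254] rot [  0.0035 -93.7338   0.003 ]
```

Request:
arm_command --deltas '[-0.012,0,-0.02,0,0,0,-0.037,0,-0.06,0,-1,0,-0.065,0,-0.105,0,-1.5,0,-0.095,0,-0.15,0,-2,0,-0.12,0,-0.195,0,-2.5,0,-0.15,0,-0.24,0,-3,0,-0.175,0,-0.28,0,-3.7,0,-0.2,0,-0.32,0,-3.7,0]' --hand 0

```text
time: 2.2
ee_pos: [0.431, 0.311, 0.2228]
eef_rot: [-0.554, -0.439, 0.439, 0.554]
ft_force: [0.8, 0.7, 0.3]
width: 0.0152
```

```bash
python3 - <<'E'
from tgt import *
go((.085,.07,.17),np.pi/2)
E
```

```text
t 2.2 tcp [0.431  0.311  0.2228] bal [-0.2054  0.2781  0.2228] F [0.83   0.7095 0.2822] w 0.015160418416276756
to [0.6664 0.0422 0.17  ] d [-0.2077  0.0528 -0.2908] rot [ 0.0146 -0.1018  0.0327]
to [0.6664 0.0422 0.17  ] d [-0.2077  0.0528 -0.2908] rot [ -0.0513 179.8982   0.0229]
```

Request:
arm_command --deltas '[-0.025,0,-0.036,0,0,0,-0.054,0,-0.075,0,0,0,-0.083,0,-0.116,0,0,0,-0.112,0,-0.157,0,0,0,-0.141,0,-0.198,0,0,0,-0.17,0.015,-0.238,0,0,0,-0.193,0.03,-0.27,0,0,0,-0.208,0.043,-0.291,0,0,0]'

```text
time: 3.2
ee_pos: [0.666, 0.041, 0.179]
eef_rot: [0.555, 0.438, -0.439, -0.555]
ft_force: [-0.0, 0.5, 0.2]
width: 0.0002
```

```bash
python3 - <<'E'
from tgt import *
go((.085,.07,.119),np.pi/2)
c=r.camera("top");save(c,"t1",(100,250,200,400),3.6)
c=r.camera("side");save(c,"s1",(100,250,220,400),3.6)
E
```

```text
t 3.2 tcp [0.666 0.041 0.179] bal [0.0849 0.0687 0.179 ] F [-0.0469  0.4605  0.1987] w 0.0001501691408317187
to [0.6664 0.0422 0.119 ] d [ 0.0013  0.06   -0.0001] rot [ 0.0036 -0.207  -0.0522]
to [0.6664 0.0422 0.119 ] d [ 0.0013  0.06   -0.0001] rot [  0.0819 179.793    0.0056]
```

View pics/t1.png

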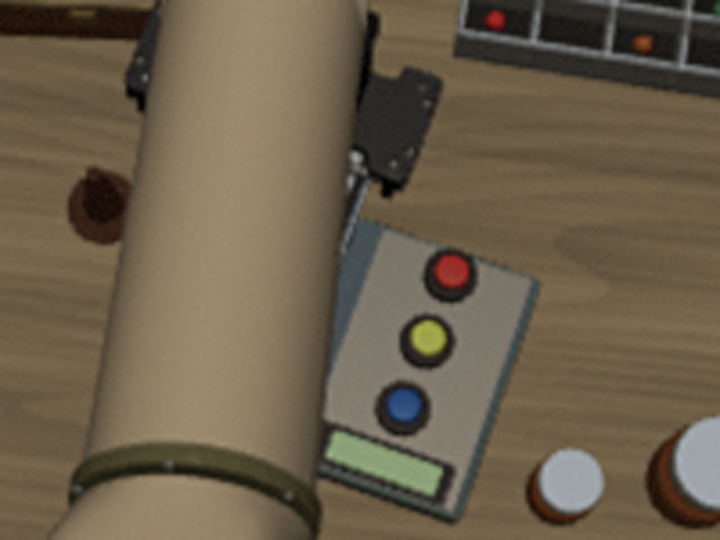

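View pics/s1.png

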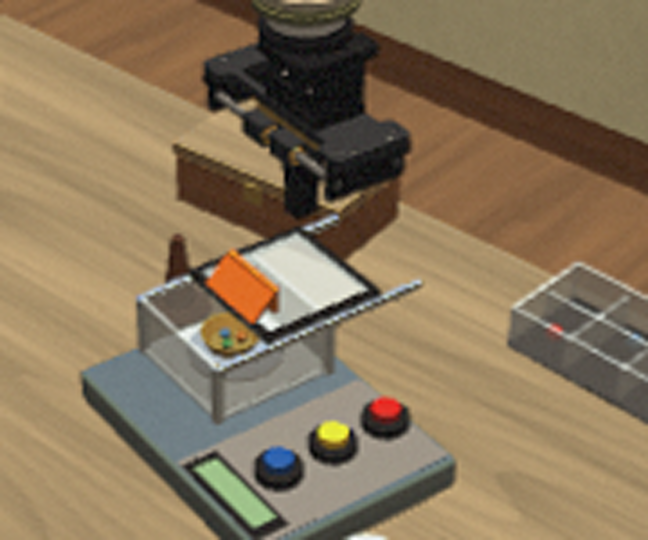

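Request:
arm_command --deltas '[0,0.012,0,0,0,0,0,0.026,0,0,0,0,0,0.04,0,0,0,0,0,0.051,0,0,0,0,0,0.059,0,0,0,0,0,0.062,0,0,0,0,0,0.062,0.004,0,0,0,0,0.062,0.012,0,0,0]'

```text
time: 4.3
ee_pos: [0.6537, 0.0475, 0.1179]
eef_rot: [0.554, 0.439, -0.439, -0.554]
ft_force: [-0.7, -0.4, -0.2]
width: 0.0004
```

```bash
python3 - <<'E'
from tgt import *
go((.045,.07,.117),np.pi/2)
E
```

```text
t 4.3 tcp [0.6537 0.0475 0.1179] bal [0.0715 0.0723 0.1179] F [-0.6661 -0.3519 -0.1709] w 0.00036249905903075886
to [0.6274 0.0513 0.117 ] d [-0.0023  0.0009  0.0265] rot [ 0.0346 -0.0469  0.0129]
to [0.6274 0.0513 0.117 ] d [-0.0023  0.0009  0.0265] rot [ -0.0203 179.9531   0.0543]
```

Request:
arm_command --deltas '[0,0,0.006,0,0,0,0,0,0.012,0,0,0,0,0,0.018,0,0,0,0,0,0.024,0,0,0,0,0,0.03,0,0,0,0,0,0.036,0,0,0,0,0,0.042,0,0,0,0,0,0.047,0,0,0]'

```text
time: 5.3
ee_pos: [0.6078, 0.0584, 0.1177]
eef_rot: [0.554, 0.439, -0.439, -0.554]
ft_force: [2.1, 0.1, 1.1]
width: 0.0008
```

```bash
python3 - <<'E'
from tgt import *
go((-.0005,.07,.117),np.pi/2)
c=r.camera("side");save(c,"s2",(100,250,220,400),3.6)
E
```

```text
t 5.3 tcp [0.6078 0.0584 0.1177] bal [0.0243 0.0724 0.1177] F [2.1063 0.1003 1.1083] w 0.0007668827737183468
to [0.5831 0.0617 0.117 ] d [-0.0024  0.0007  0.0248] rot [ 0.0122 -0.03    0.0135]
to [0.5831 0.0617 0.117 ] d [-0.0024  0.0007  0.0248] rot [ -0.0211 179.97     0.0192]
```

View pics/s2.png

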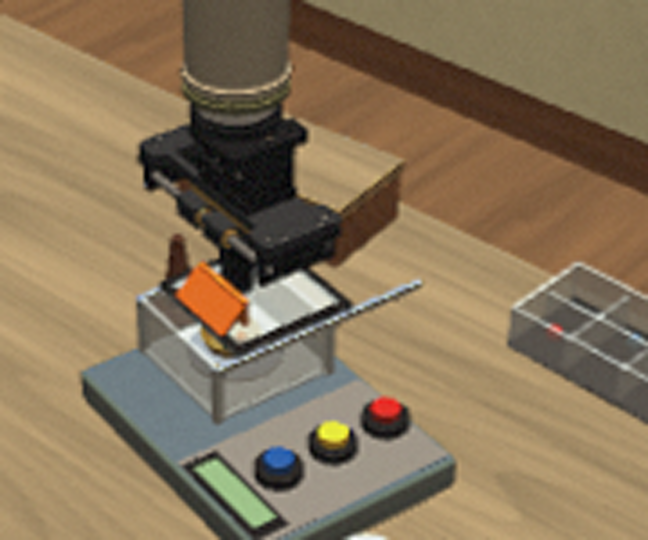

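Request:
arm_command --deltas '[0,0,0.005,0,0,0,0,0,0.01,0,0,0,0,0,0.014,0,0,0,0,0,0.017,0,0,0,0,0,0.019,0,0,0]'

```text
time: 5.98
ee_pos: [0.5894, 0.0627, 0.1175]
eef_rot: [-0.554, -0.439, 0.439, 0.554]
ft_force: [1.7, 0.3, 0.4]
width: 0.0007
```

Request:
arm_command --deltas '[0,0,0.002,0,0,0,0,0,0.004,0,0,0]'

```text
time: 6.22
ee_pos: [0.5874, 0.0631, 0.1177]
eef_rot: [0.555, 0.44, -0.438, -0.553]
ft_force: [16.1, -1.3, -8.3]
width: -0.0002
```

```bash
python3 - <<'E'
from tgt import *
go((-.0005,.07,.117))
E
```

```text
t 6.225 tcp [0.5874 0.0631 0.1177] bal [0.0034 0.0724 0.1177] F [16.1335 -1.3265 -8.335 ] w -0.00017099847069846881
d [-0.0024  0.0007  0.0039]
```

Request:
arm_command --deltas '[0,0,-0.003,0,0,0,0,0,-0.008,0,0,0,0,0,-0.014,0,0,0,0,-0.015,-0.016,0,0,0,0,-0.03,-0.016,0,0,0,0,-0.05,-0.016,0,0,0]'

```text
time: 6.98
ee_pos: [0.6013, 0.0599, 0.169]
eef_rot: [0.554, 0.439, -0.439, -0.554]
ft_force: [-0.3, 0.3, 0.4]
width: 0.0008
```

```bash
python3 - <<'E'
from tgt import *
c=r.camera("side");
im=cv2.resize(c["image"][:,:,::-1],None,fx=6,fy=6,interpolation=cv2.INTER_CUBIC)
for ro,col in ((0,(0,255,0)),(.005,(255,0,0))):
    P=[tuple(int(v*6+3) for v in proj(c,B(u))[::-1]) for u in ((-.01+ro,.035,.132),(-.01+ro,.105,.132))]
    cv2.line(im,P[0],P[1],col,1)
    P=[tuple(int(v*6+3) for v in proj(c,B(u))[::-1]) for u in ((-.04+ro,.01,.106),(-.04+ro,.13,.106))]
    cv2.line(im,P[0],P[1],col,1)
cv2.imwrite("pics/s3.png",im[900:1500,1440:2140])
go((-.035,-.072,.085),np.pi/2);go((-.035,-.072,.085),0)
E
```

```text
t 6.975 tcp [0.6013 0.0599 0.169 ] bal [0.0176 0.0724 0.169 ] F [-0.3303  0.2817  0.3963] w 0.0008082594016644757
to [ 0.5172 -0.0687  0.085 ] d [-0.1445  0.0839  0.0525] rot [ 0.0172 -0.0325  0.0195]
to [ 0.5172 -0.0687  0.085 ] d [-0.1445  0.0839  0.0525] rot [ -0.0307 179.9675   0.0271]
to [ 0.5172 -0.0687  0.085 ] d [-0.1445  0.0839  0.0525] rot [-0.0018 89.9675  0.0289]
to [ 0.5172 -0.0687  0.085 ] d [-0.1445  0.0839  0.0525] rot [  0.0289 -90.0325   0.0018]
```

View pics/s3.png

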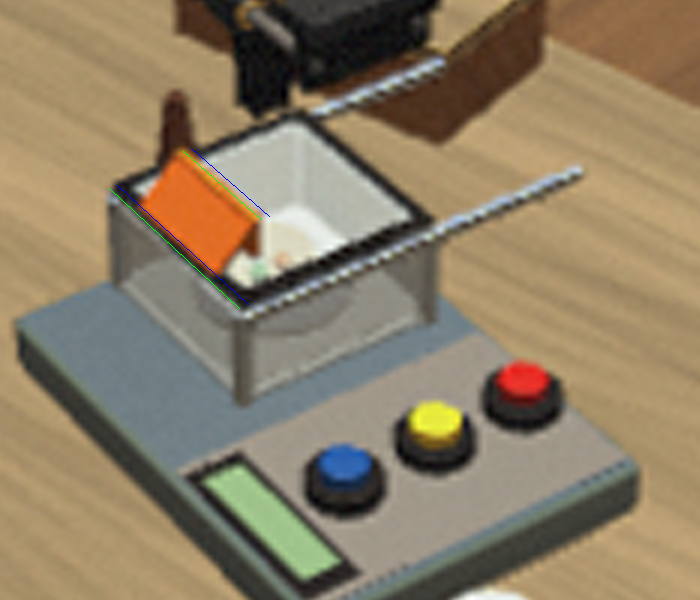

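```bash
python3 - <<'E'
from tgt import *
print(st["joint_positions"])
E
```

```text
t 7.025 tcp [0.6026 0.06   0.1721] bal [0.0189 0.0728 0.1721] F [1.036  0.0362 1.8668] w 0.0003486461496898094
[-0.4812  0.3256  0.3797  1.6065 -0.1269  1.2294  1.2628]
```

Request:
arm_command --deltas '[-0.012,0,0.004,0,10,0,-0.035,0,0.012,0,20,0,-0.058,0,0.02,0,30,0,-0.08,0,0.028,0,40,0,-0.1,0,0.036,0,50,0,-0.12,0,0.044,0,60,0,-0.135,0,0.05,0,70,0,-0.146,0,0.053,0,80,0]'

```text
time: 8.02
ee_pos: [0.5161, -0.0708, 0.1683]
eef_rot: [-0.706, 0.022, -0.022, 0.707]
ft_force: [-0.8, 0.1, -0.1]
width: 0.0006
```

```bash
python3 - <<'E'
from tgt import *
go((-.035,-.072,.075),0)
print(st["joint_positions"])
E
```

```text
t 8.025 tcp [ 0.5161 -0.0708  0.1683] bal [-0.0356 -0.0742  0.1683] F [-0.7718  0.0816 -0.0878] w 0.0006268541253593695
to [ 0.5172 -0.0687  0.075 ] d [0.0009 0.0933 0.002 ] rot [-0.0557  9.6062  0.0537]
to [ 0.5172 -0.0687  0.075 ] d [0.0009 0.0933 0.002 ] rot [   0.08   -170.3938    0.083 ]
[-0.524   0.1476  0.63    1.8371 -0.0947  1.1855  0.0743]
```

Request:
arm_command --deltas '[0.001,0.012,0.002,0,5,0,0.001,0.03,0.002,0,9.5,0,0.001,0.05,0.002,0,9.5,0,0.001,0.068,0.002,0,9.5,0,0.001,0.082,0.002,0,9.5,0,0.001,0.09,0.002,0,9.5,0,0.001,0.094,0.002,0,9.5,0,0.001,0.094,0.002,0,9.5,0]'

```text
time: 9.02
ee_pos: [0.5176, -0.0683, 0.0736]
eef_rot: [-0.703, 0.078, -0.078, 0.703]
ft_force: [-0.0, 0.8, 1.1]
width: 0.0005
```

```bash
python3 - <<'E'
from tgt import *
go((-.035,-.072,.061),0)
c=r.camera("side");save(c,"s4",(150,260,230,360),6);c=r.camera("top");save(c,"t4",(130,250,220,360),5)
E
```

```text
t 9.025 tcp [ 0.5176 -0.0683  0.0736] bal [-0.0348 -0.0715  0.0736] F [-0.0317  0.8469  1.0885] w 0.0005211795442137555
to [ 0.5172 -0.0687  0.061 ] d [-0.0002  0.0126 -0.0005] rot [-0.0023  0.4678  0.0026]
to [ 0.5172 -0.0687  0.061 ] d [-0.0002  0.0126 -0.0005] rot [   0.0041 -179.5322    0.0036]
```

View pics/s4.png

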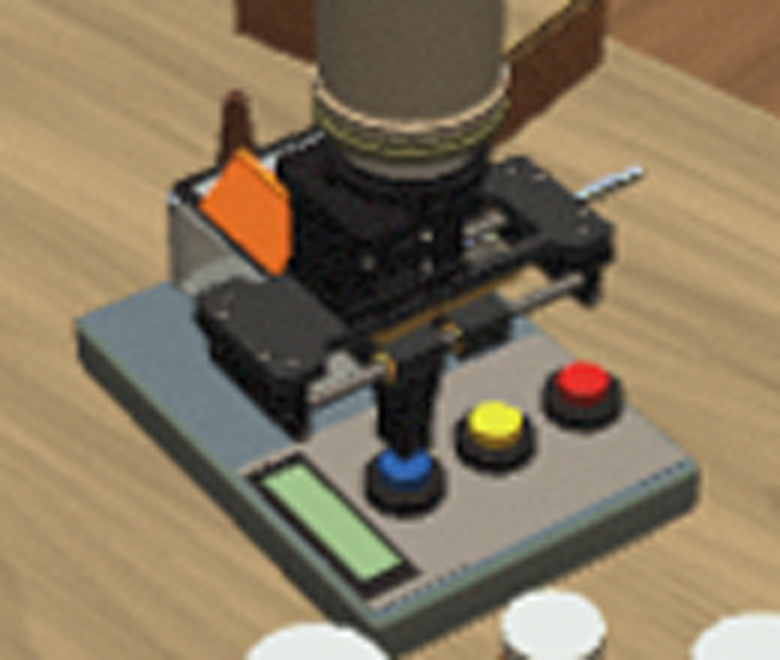

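View pics/t4.png

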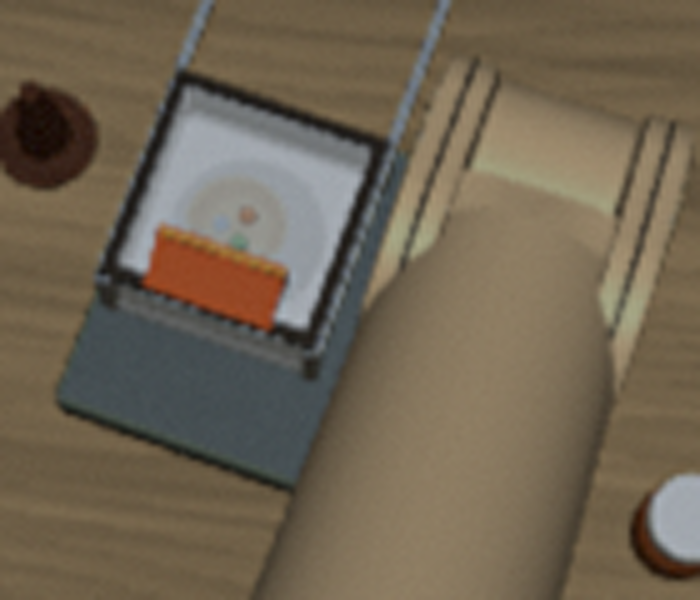

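Request:
arm_command --deltas '[0,0.004,-0.0005,0,0,0,0,0.008,-0.0005,0,0,0,0,0.011,-0.0005,0,0,0,0,0.013,-0.0005,0,0,0,0,0.0145,-0.0005,0,0,0,0,0.0155,-0.0005,0,0,0]'

```text
time: 9.88
ee_pos: [0.5172, -0.0687, 0.058]
eef_rot: [-0.703, 0.078, -0.078, 0.703]
ft_force: [-1.8, 0.2, 3.6]
width: 0.0004
```

Request:
arm_command --deltas '[0,0.001,0,0,0,0,0,0.002,0,0,0,0]'

```text
time: 10.12
ee_pos: [0.5173, -0.0687, 0.0563]
eef_rot: [-0.703, 0.078, -0.078, 0.703]
ft_force: [-7.6, 0.4, 15.8]
width: 0.0003
```

Request:
arm_command --deltas '[0,-0.0003,0,0,0,0,0,-0.003,0,0,0,0,0,-0.007,0,0,0,0,0,-0.013,0,0,0,0,0,-0.025,0,0,0,0,0,-0.045,0,0,0,0,0,-0.07,0,0,0,0,0,-0.1,0,0,0]'

```text
invalid input
```

```bash
python3 - <<'E'
from tgt import *
c=r.camera("side");save(c,"s5",(140,290,220,400),4)
E
```

```text
t 10.125 tcp [ 0.5173 -0.0687  0.0563] bal [-0.0349 -0.072   0.0563] F [-7.5727  0.432  15.8178] w 0.00027026284017122324
```

View pics/s5.png

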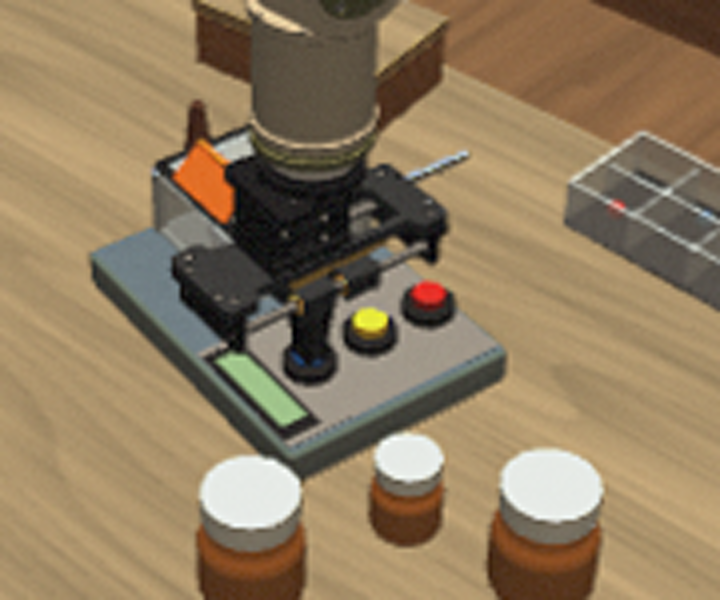

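Request:
arm_command --deltas '[0,-0.001,0,0,0,0,0,-0.003,0,0,0,0,0,-0.007,0,0,0,0,0,-0.013,0,0,0,0,0,-0.025,0,0,0,0,0,-0.045,0,0,0,0,0,-0.07,0,0,0,0,0,-0.1,0,0,0]'

```text
invalid input
```

```bash
python3 - <<'E'
from tgt import *
c=r.camera("side");save(c,"s6",(140,290,220,400),4)
E
```

```text
t 10.175 tcp [ 0.5173 -0.0687  0.0564] bal [-0.0349 -0.072   0.0564] F [-5.357   1.0707 10.8031] w 5.285317644590222e-05
```

View pics/s6.png

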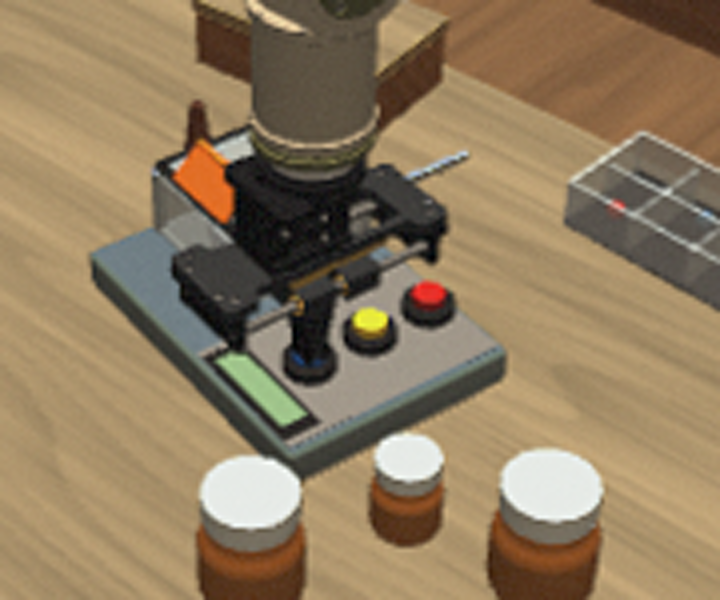

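Request:
arm_command --deltas '[0,-0.002,0,0,0,0,0,-0.006,0,0,0,0]'

```text
time: 10.48
ee_pos: [0.5173, -0.0687, 0.062]
eef_rot: [-0.703, 0.078, -0.078, 0.703]
ft_force: [-0.2, -0.6, 0.6]
width: 0.0005
```

Request:
arm_command --deltas '[0,-0.006,0,0,0,0,0,-0.015,0,0,0,0,0,-0.03,0,0,0,0,0,-0.05,0,0,0,0,0,-0.075,0,0,0,0,0,-0.1,0,0,0,0]'

```text
time: 11.22
ee_pos: [0.5175, -0.0689, 0.1638]
eef_rot: [-0.703, 0.078, -0.079, 0.703]
ft_force: [0.2, 0.2, -0.1]
width: 0.0003
```

Request:
arm_command --deltas '[0,-0.02,0,0,0,0,0,-0.03,0,0,0,0,0,-0.03,0,0,0,0]'

```text
time: 11.6
ee_pos: [0.5177, -0.0687, 0.1927]
eef_rot: [-0.703, 0.078, -0.079, 0.703]
ft_force: [-0.2, -0.2, -0.2]
width: 0.0006
```

```bash
python3 - <<'E'
from tgt import *
c=r.camera("side");save(c,"s7",(140,290,220,400),4);c=r.camera("top");save(c,"t7")
print(np.abs(st["joint_vel"]).max())
E
```

```text
t 11.6 tcp [ 0.5177 -0.0687  0.1927] bal [-0.0346 -0.0719  0.1927] F [-0.1573 -0.2411 -0.1853] w 0.0006021726902499193
0.023955483275883874
```

View pics/s7.png

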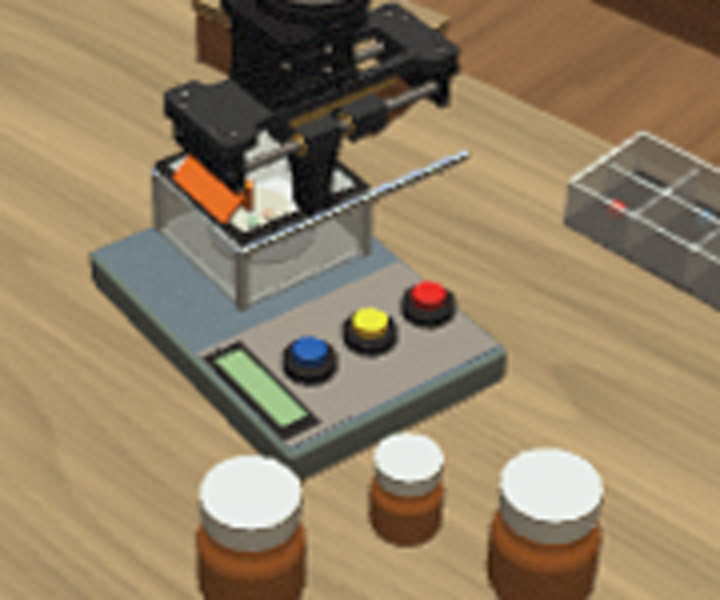

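View pics/t7.png

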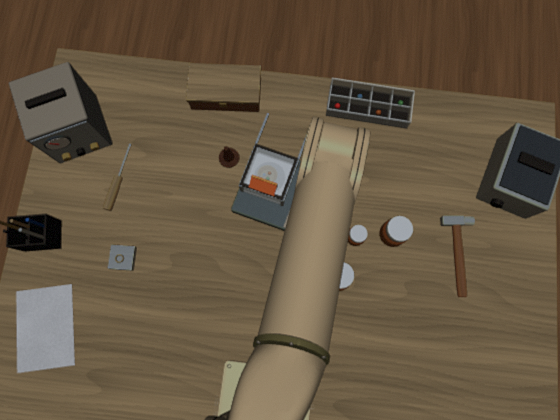

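The side view shows all three key caps standing up (blue at about 297, 227) and the roof shut, with its front edge flush. In the top view the cone, block, ring, hammer, burnisher and small jar sit at the same pixels as at the start. The arm is clear and at rest, so I am handing in.

```bash
python3 -c "
from bench import r
print(r.close_job())"
```

```text
the job is handed in; nothing more can be done
None
```

The roof is shut and the blue key has been pressed and released. The job was handed in at about 11.7 s, and no verdict was reported.

- **Roof:** I pushed the rear face of the orange wedge about 50 mm with the closed fingertips, at roughly 0.05 m/s. It stopped hard at a reading of about 18 N. That was about 4 mm of arm travel before the stop I had predicted, which I put down to calibration and finger size. The pictures show the roof's front edge flush with the chamber wall.
- **Blue key:** I pressed it until the tool tip was 56.3 mm above the table and the force rose to about 16–18 N, so it was fully down against its stop. I then let it up and withdrew to 0.19 m.
- **Last checks:** In the pictures all three keys are up, the dish is on the pan, and the cone, block, ring, hammer, burnisher and jar look unmoved. I checked these by eye and did not measure them again. The force on the tool was near zero.
- **What went wrong:** Two lift commands after the press were refused as "invalid input", for no reason I could find. The key was held down for about 0.1 s longer by the picture calls, and a shorter command then worked.

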